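Snap the roller bar into the paper-roll holder

TASK

Pick up the loose wooden roller bar and press it gently down between the two spring clips of the paper-roll holder, never pressing with more than about 2 kg, until both clips have snapped over its chamfered ends and it lies fully home and level in the holder's saddles; then let go. The clips may be set higher or lower on the holder, so feel for the snap and the bottom, and leave the tin, the sugar bowl and the mug where they stand.

Things in the scene. Friction and masses are not known exactly. Their poses are not given: they have to be found in the camera images.
- roller_bar: loose pale wooden octagonal bar, 22 mm across flats, 140 mm long, 70 g, lying on the worktop on a flat. Origin on its lower flat, midway along (the bar's axis is 11 mm up its z); y runs along the bar. Both ends alike, chamfered all round: over the last 5 mm it tapers from 22 to 6 mm across flats.
- bar_centre (a point): centre of the roller bar, on its axis, midway along; axes as the bar's
- holder: fixed steel paper-roll holder: dark base plate 74 x 226 mm, 12 mm high, a 94 mm high slotted post at each end. Origin under the centre of the base at worktop height, z up, y from post to post. A bridge between the posts carries saddles and clips, locked at a height that differs each time and is not reported. A push of more than 20 N damages it.
- seat_low (a point): point on the holder's centre line, 56 mm above the worktop: where the centre of the seated bar comes if the bridge is set lowest; set highest, it is 40 mm higher. The bar lies along the holder's y. Beneath the seated axis the bridge is clear to 29 mm down. Clips end 25 mm above that axis.
- seat_high (a point): seat centre for the highest bridge, 96 mm up. Two black saddles (at y = +-42 mm, 9 mm wide) carry the bar on a flat floor with 45 degree sides, mouth 35 mm across x; sprung, 5 N per mm over 2.5 mm, then solid. During the snap the push falls to nothing and the clips pull the bar down; then the push rises as the bar beds on the saddles.
- clip_left (a joint): spring clip at the holder's +y end, hinged at its foot; joint = outward lean, rad: 0 at rest, about 0.075 with the bar's end widest between the ridges, below 0.045 again once snapped. Its rounded inward ridge is 6 mm above the seated axis, 67 mm from the middle, and flares outward above. Spreading both clips takes 5 to 12 N of push, from 13 mm before home.
- clip_right (a joint): the same for the clip at the holder's -y end
- coffee_tin: green tin, about 124 x 113 x 127 mm high, standing beyond the work; leave it
- sugar_bowl: white lidded sugar bowl, 67 mm wide, 74 mm high; leave it
- mug_grey: grey mug, 70 mm wide with a handle, 90 mm high; leave it
Mind the look-alikes: they are no part of the job. Of the things that look like the roller_bar, the middle-sized one is meant.

How it is judged (in metres and radians):
On the way:
1. the bar is lifted off the worktop (height (world z) of bar_centre above 0.05 m and contact force between roller_bar and the fingers above 0.5 N), for 0.1 s.
At the end, for the whole second after the job is handed in: The bar lies at rest down on the saddles of the holder, its centre within 5 mm of the holder's centre line seen from above and 50 to 99 mm above the worktop, its axis within 0.05 rad of the holder's y (so level too), and both clips have snapped back (lean below 0.05 rad) (z of bar_centre in the frame of holder between 0.05 and 0.099 m and horizontal distance between bar_centre and holder below 0.005 m and angle between the y axis of roller_bar and the y axis of holder, either way round below 0.05 rad and value of joint each of clip_left, clip_right below 0.05 rad and linear speed of roller_bar below 0.02 m/s and (contact force between roller_bar and holder_saddle_c4 above 0.3 N or contact force between roller_bar and holder_saddle_c1 above 0.3 N)); the robot touches nothing.
It fails at once if the bar bears on the holder's clips and saddles with more than 30 N in all (contact force between roller_bar and holder above 30 N).
It fails at once if the robot pushes on the holder itself with more than 30 N (contact force between any of the fingers, the arm and holder above 30 N).
It fails at once if the tin, sugar bowl or mug is moved by more than 30 mm (distance of any of coffee_tin, sugar_bowl, mug_grey from where it was at the start of the episode above 0.03 m).
It also fails if it takes over 64 s, if anything falls off the work surface, if the arm or the gripper's body presses on something with over 40 N, if the wrist force passes 120 N, or if a joint passes its speed limit or range.

ROBOT

A 6-joint arm with a two-finger parallel gripper is mounted at the origin on a cart in front of the work surface, level with it; the furniture and walls round the work are solid. World frame = base frame: x ahead of the robot, y to its left, z up, the work surface at z = 0. Lengths are in mm, angles in rad, forces in N, time in s.
With the tool pointing down it reaches from about 275 to 750 mm from the base axis. Payload 10.2 kg.
Tool frame: the origin (TCP) lies at the very end of the fingers, on their centre line; the grasp point (between the pads) lies 19 mm behind it; z points along the fingers, y is the line along which they close (so a half turn about z gives the same grasp; the last joint's range is limited). The gripper opens to 85 mm and grips with 20 to 120 N. Pads are 22 mm wide; open, the fingers measure 114 mm over their backs; the gripper's body (76 mm by 85 mm) begins 54 mm behind the grasp point. The pads swing forward as they close: fully open they stand 13 mm farther back than shut.
Start: joints at [-1.533, 0.313, 1.498, -0, 1.331, -0.223], TCP at [135.36, -507.256, 231.294] pointing down, gripper open.
Joint ranges: [-2.94, 2.94], [-0.97, 2.17], [0.19, 2.56], [-1.23, 4.37], [0.02, 3.11], [-2.88, 2.88]. Speed limits (rad/s): [2.39, 2.39, 3.01, 3.14, 3.14, 3.14].

INTERFACE

Orientations are given as a unit quaternion [w, x, y, z].
In Python, from rig import telemetry, optics, ctrl gives the robot as it stands.
- The arm moves only by the tool servo_tool, never from a script. Its argument "deltas" is a list of rows, each a list of 3 entries, a list of its own where there are three numbers: the shift along the tool's x, y, z in units of 20 cm (1.0 is 20 cm), then the turn, a rotation vector about the tool's x, y, z in units of 90 degrees (1.0 is 90 degrees), then the opening, from 0 (shut) to 1 (fully open). A call has 1 to 8 rows; each row shifts and turns the commanded pose from where the row before left it, along the tool's axes as they then stand; what a row does not reach is not made up. A row lasts 1/10 s, in which the tool goes at most 50 mm and 8.59 degrees, less where a joint would pass 70% of its speed; a pose out of reach is approached as far as the arm can. A call with a number of a shift or a turn outside -1 to 1 is refused whole. A call with a gripper value outside its range is refused whole. The fingers move at their own pace and stop on an object; "squeeze" is the grip in N (left out, the last holds). Time passes only in rows, so rows that do not move let the fingers close. It gives the time, the measured TCP pose, the force, the opening and the grip force at its end, in the units of the state.
- telemetry.sense(): the state, without advancing time (a new reading comes with each control period).
- optics.capture(name): name is "scene" or "top" or "wrist"; returns the picture (400x640x3 uint8, blue, green, red); there is no depth.
- optics.camera_model(name): a dict with "vfov" (degrees; the focal length in pixels is half the picture's height over the tangent of half this angle, whatever the lens; pixels are square), "cx", "cy" (the principal point, pixels), "dist" ([k1, k2, p1, p2, k3] as OpenCV has them; the pictures are not rectified), "R" (3x3) and "t" (3): a world point X has camera coordinates R X + t; the wrist camera has in their place "mount" (4x4, takes a point from camera to tool coordinates, whose origin is the TCP and whose axes are the flange's). Camera axes: x right, y down, z forward; pixel columns grow to the right and rows downward; lengths in mm; the calibration is good to about 2 mm. A picture is of the moment at which its call begins: read the wrist's pose just before it. camera_model takes no time and is no camera call.
- ctrl.finish_job(): hands the job in; it is judged then, once.
The state is a dict: "time_s": time; "joints": joint angles; "dq": joint speeds; "tau": joint torques, N m; "eef_pos": TCP position; "ee_rot": TCP orientation; "force": force on the tool from outside, world axes, zero at the start; "wrist_torque": the same for the moment, N m; "grip_width": opening from 0.0 (shut) to 1.0 (fully open); "grip_force": force on a finger pad.
Only numpy, scipy, OpenCV 4.12 (cv2) and the standard library are available. Lean on these libraries where they do the work, as an engineer would, in place of code of your own. Each camera call takes 0.05 s, during which the arm holds its last target. There are 200 camera calls.

## Working session

There is one attempt and no reset: what is moved stays moved. The work goes in short steps, Python scripts to look and compute and a tool call to move; the robot and the scene stay as the last step left them, time stands still between calls to the robot, and variables do not carry over. Pictures are saved under pics/ and viewed, at most 10 in all, crops included, and the job is handed in when it is done.

Besides the shell and the picture viewer there is one more tool, called after "Request:" by a JSON object that holds its "name" and its "arguments". servo_tool: Moves the arm, as the interface text tells. Its arguments: {"type":"object","properties":{"deltas":{"type":"array"},"squeeze":{"type":"number"}},"required":["deltas"]}

```bash
mkdir -p pics; cat > h.py <<'E'
import numpy as np,cv2
from rig import telemetry,optics,ctrl
from scipy.spatial.transform import Rotation as Ro
def snap(n,f):
    s=telemetry.sense(); im=optics.capture(n); cv2.imwrite('pics/'+f,im); return s,im
def ray(n,px,s=None):
    m=optics.camera_model(n); f=200/np.tan(np.radians(m['vfov'])/2)
    K=np.array([[f,0,m['cx']],[0,f,m['cy']],[0,0,1]])
    u=cv2.undistortPoints(np.array(px,float).reshape(-1,1,2),K,np.array(m['dist'],float)).reshape(-1,2)
    d=np.c_[u,np.ones(len(u))]
    if 'R' in m:
        R=np.array(m['R']);return -R.T@np.array(m['t']),d@R
    M=np.array(m['mount']);q=s['ee_rot'];T=Ro.from_quat([q[1],q[2],q[3],q[0]]).as_matrix()
    return np.array(s['eef_pos'])+T@M[:3,3],d@(T@M[:3,:3]).T
def plane(n,px,z,s=None):
    o,d=ray(n,px,s);return o+d*((z-o[2])/d[:,2])[:,None]
def proj(n,P):
    m=optics.camera_model(n); f=200/np.tan(np.radians(m['vfov'])/2)
    K=np.array([[f,0,m['cx']],[0,f,m['cy']],[0,0,1]])
    return cv2.projectPoints(np.array(P,float).reshape(-1,3),cv2.Rodrigues(np.array(m['R']))[0],np.array(m['t'],float),K,np.array(m['dist'],float))[0].reshape(-1,2)
E
python3 -c "
from h import *
s,a=snap('scene','s0.png');_,b=snap('top','t0.png')
print(s)
for n in('scene','top'):print(ray(n,[[320,200]]))
print(optics.camera_model('wrist'))
"
```

```text
{'time_s': 0.0, 'joints': array([-1.53337010e+00,  3.13475455e-01,  1.49843681e+00, -4.14404409e-05,
        1.33103652e+00, -2.23419024e-01]), 'dq': array([-6.64429220e-05,  1.04510929e-03,  9.14508563e-04, -1.09212280e-03,
       -8.45999499e-05,  4.73573337e-04]), 'tau': array([ 2.42160795e-04, -4.12255669e+01, -2.59744424e+01, -1.45499498e-04,
        4.11456669e-03, -1.19111522e-05]), 'eef_pos': array([ 135.35423227, -506.97477155,  230.72216545]), 'ee_rot': array([-6.77005114e-04,  9.91506149e-01,  1.30058053e-01,  4.29296510e-05]), 'force': array([-0.32670652, -0.87245233, -0.86511701]), 'wrist_torque': array([ 0.03060262, -0.03151613, -0.02546337]), 'grip_force': 0.0, 'grip_width': 0.9987247192762695}
(array([-501.99188317,  560.57799263, 1070.68948602]), array([[ 0.66403192, -0.34467114, -0.66377569]]))
(array([ 244.63965431,   35.44748568, 1464.9616889 ]), array([[ 0.21447499,  0.01473782, -0.97667108]]))
{'vfov': 59.57970000673058, 'cx': 322.6342896073633, 'cy': 197.2228233120569, 'dist': array([-0.05332132,  0.        ,  0.        ,  0.        ,  0.        ]), 'mount': array([[ 6.24920351e-04, -9.44984653e-01, -3.27114069e-01,
         8.42079091e+01],
       [ 9.99999274e-01,  9.27528533e-04, -7.69090528e-04,
        -2.89321374e-01],
       [ 1.03018638e-03, -3.27113351e-01,  9.44984547e-01,
        -1.43139208e+02],
       [ 0.00000000e+00,  0.00000000e+00,  0.00000000e+00,
         1.00000000e+00]])}
```

View pics/s0.png

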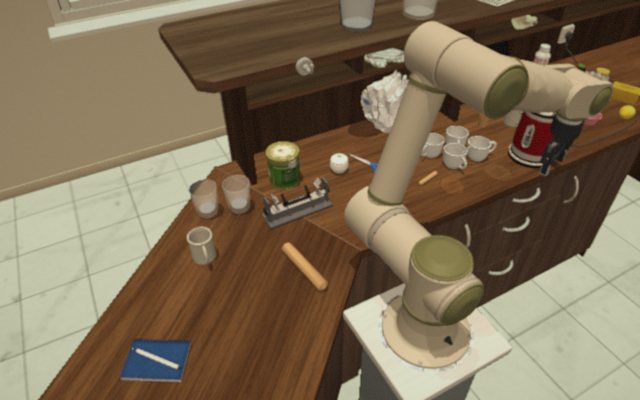

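View pics/t0.png

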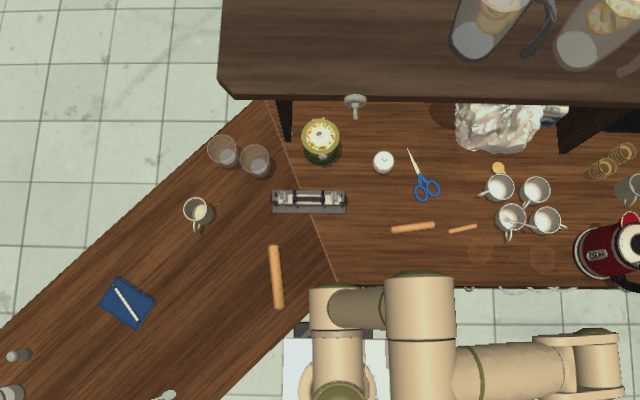

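Top view: candidates are the big bar at (276,277), a medium one at (413,227) and a small one at (462,229). The holder is at (310,201), tin (320,140), bowl (383,161) and mug (197,212). I'll measure them.

```bash
python3 -c "
from h import *
b=cv2.imread('pics/t0.png')
hsv=cv2.cvtColor(b,cv2.COLOR_BGR2HSV)
for c in[(276,277),(413,227),(462,229)]:print(hsv[c[1],c[0]])
m=cv2.inRange(hsv,(5,90,150),(20,200,255))
n,l,st,ce=cv2.connectedComponentsWithStats(m)
for i in range(1,n):
    if st[i,4]<40 or not(180<ce[i,1]<320 and ce[i,0]<560):continue
    p=np.argwhere(l==i)[:,::-1].astype(np.float32)
    r=cv2.minAreaRect(p);bx=cv2.boxPoints(r)
    w=plane('top',bx,15)[:,:2]; e=[np.linalg.norm(w[k]-w[k-1]) for k in range(4)]
    k=int(np.argmax([e[1],e[2]]));d=w[1]-w[0] if k==0 else w[2]-w[1]
    print(ce[i],'c',w.mean(0),'e',e[1:3],'ang',np.degrees(np.arctan2(d[1],d[0])))
c1=cv2.resize(b[195:255,370:490],None,fx=5,fy=5,interpolation=2)
c2=cv2.resize(b[170:230,250:370],None,fx=5,fy=5,interpolation=2)
cv2.imwrite('pics/c.png',cv2.resize(np.vstack([c1,c2]),(600,600)))
print(plane('top',[[273,192],[347,192],[346,214],[272,214]],12))
"
```

```text
[ 16 137 218]
[ 17 133 218]
[ 15 140 212]
[412.53308824 226.67279412] c [ 484.31071019 -227.98919745] e [np.float64(131.67240970539243), np.float64(20.1884449980847)] ang -81.55757806984201
[462.24369748 228.09243697] c [ 481.68923432 -379.22070657] e [np.float64(90.5017884950464), np.float64(12.653934225851101)] ang -75.35789086575979
[275.75485009 275.91181658] c [328.17002375 185.37393949] e [np.float64(27.88041710976719), np.float64(189.72887989850852)] ang -172.53354380137623
[[586.95954834 203.75079429  12.        ]
 [590.35536848 -25.89116476  12.        ]
 [520.89838115 -23.22400377  12.        ]
 [517.43220428 204.21671908  12.        ]]
```

View pics/c.png

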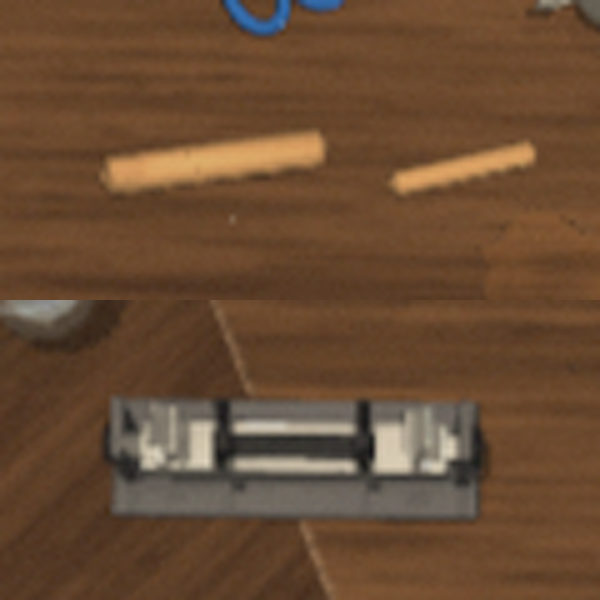

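Medium bar at (413,227): about 132x20 mm in the mask against the stated 140x22, with the large bar at 190x28 and the small one at 90x13. So the middle one is meant, at about (484,-228) with its axis at 98.4°. The holder base measures about 70x229 mm, centred near (554,90) with its y at about 91°. Next I hover over the bar with tool x along it.

```bash
cat >> h.py <<'E'
def plan(P,yaw,N,s=None):
    s=s or telemetry.sense();p=np.array(s['eef_pos']);q=s['ee_rot']
    T=Ro.from_quat([q[1],q[2],q[3],q[0]]).as_matrix();y0=np.degrees(np.arctan2(T[1,0],T[0,0]))
    print('now',p.round(1),'yaw',round(y0,2),'tilt',T[:2,2].round(4),'F',s['force'].round(1),'t',s['time_s'],'grip',s['grip_width'],s['grip_force'])
    dy=(yaw-y0+180)%360-180;D=(np.array(P)-p)/N
    for i in range(N):
        a=np.radians(y0+dy*i/N);t=np.array([np.cos(a)*D[0]+np.sin(a)*D[1],np.sin(a)*D[0]-np.cos(a)*D[1],-D[2]])/200
        print([t.round(3).tolist(),[0,0,round(-dy/N/90,4)],'g'])
E
python3 -c "
from h import *
plan([484,-228,130],98.4,11)"
```

```text
now [ 135.4 -507.   230.8] yaw 14.94 tilt [-0.      0.0012] F [-0.5 -0.7  0. ] t 0.1 grip 0.9992251993976178 0.0
[[0.186, -0.082, 0.046], [0, 0, np.float64(-0.0843)], 'g']
[[0.195, -0.056, 0.046], [0, 0, np.float64(-0.0843)], 'g']
[[0.201, -0.03, 0.046], [0, 0, np.float64(-0.0843)], 'g']
[[0.203, -0.003, 0.046], [0, 0, np.float64(-0.0843)], 'g']
[[0.202, 0.023, 0.046], [0, 0, np.float64(-0.0843)], 'g']
[[0.197, 0.05, 0.046], [0, 0, np.float64(-0.0843)], 'g']
[[0.188, 0.075, 0.046], [0, 0, np.float64(-0.0843)], 'g']
[[0.177, 0.1, 0.046], [0, 0, np.float64(-0.0843)], 'g']
[[0.162, 0.122, 0.046], [0, 0, np.float64(-0.0843)], 'g']
[[0.145, 0.142, 0.046], [0, 0, np.float64(-0.0843)], 'g']
[[0.125, 0.16, 0.046], [0, 0, np.float64(-0.0843)], 'g']
```

Request:
{"name": "servo_tool", "arguments": {"deltas": [[[0.186, -0.082, 0], [0, 0, -0.084], 0.6], [[0.195, -0.056, 0], [0, 0, -0.084], 0.6], [[0.201, -0.03, 0], [0, 0, -0.084], 0.6], [[0.203, -0.003, 0], [0, 0, -0.084], 0.6], [[0.202, 0.023, 0], [0, 0, -0.084], 0.6], [[0.197, 0.05, 0.03], [0, 0, -0.084], 0.6], [[0.188, 0.075, 0.06], [0, 0, -0.084], 0.6], [[0.177, 0.1, 0.08], [0, 0, -0.084], 0.6]]}}

```text
time_s: 0.9
eef_pos: [390.7, -303.6, 197.2]
ee_rot: [0.001, 0.789, 0.614, 0.0]
force: [1.7, -0.5, -0.2]
grip_width: 0.596
grip_force: 0.0
```

Request:
{"name": "servo_tool", "arguments": {"deltas": [[[0.162, 0.122, 0.1], [0, 0, -0.084], 0.6], [[0.145, 0.142, 0.11], [0, 0, -0.084], 0.6], [[0.125, 0.16, 0.1], [0, 0, -0.087], 0.6], [[0, 0, 0], [0, 0, 0], 0.6], [[0, 0, 0], [0, 0, 0], 0.6]]}}

```text
time_s: 1.4
eef_pos: [484.7, -228.4, 134.8]
ee_rot: [-0.001, 0.653, 0.757, -0.0]
force: [-0.9, -0.5, -0.6]
grip_width: 0.6
grip_force: 0.0
```

```bash
cat > bar.py <<'E'
from h import *
import sys
s,b=snap('wrist',sys.argv[1])
hsv=cv2.cvtColor(b,cv2.COLOR_BGR2HSV)
m=cv2.inRange(hsv,(5,80,140),(25,220,255))
n,l,st,ce=cv2.connectedComponentsWithStats(m)
i=1+int(np.argmax(st[1:,4]))
p=np.argwhere(l==i)[:,::-1].astype(np.float32)
bx=cv2.boxPoints(cv2.minAreaRect(p)); w=plane('wrist',bx,16,s)[:,:2]
e=[np.linalg.norm(w[k]-w[k-1]) for k in(1,2)];d=w[1]-w[0] if e[0]>e[1] else w[2]-w[1]
print(st[i],bx.round(),'c',w.mean(0).round(1),'e',np.round(e,1),'ang',np.degrees(np.arctan2(d[1],d[0]))%180)
plan([*w.mean(0),3],np.degrees(np.arctan2(d[1],d[0]))%180,4,s)
E
python3 bar.py w1.png
```

```text
[ 309   95   30  170 4337] [[309.  95.]
 [338.  95.]
 [338. 264.]
 [309. 264.]] c [ 484.5 -224.9] e [ 21.  138.3] ang 99.24456819143859
now [ 484.7 -228.4  134.8] yaw 98.4 tilt [-0.0012  0.0006] F [-0.9 -0.5 -0.6] t 1.4 grip 0.599791563065605 0.0
[[0.004, 0.0, 0.165], [0, 0, np.float64(-0.0023)], 'g']
[[0.004, 0.0, 0.165], [0, 0, np.float64(-0.0023)], 'g']
[[0.004, 0.0, 0.165], [0, 0, np.float64(-0.0023)], 'g']
[[0.004, 0.0, 0.165], [0, 0, np.float64(-0.0023)], 'g']
```

View pics/w1.png

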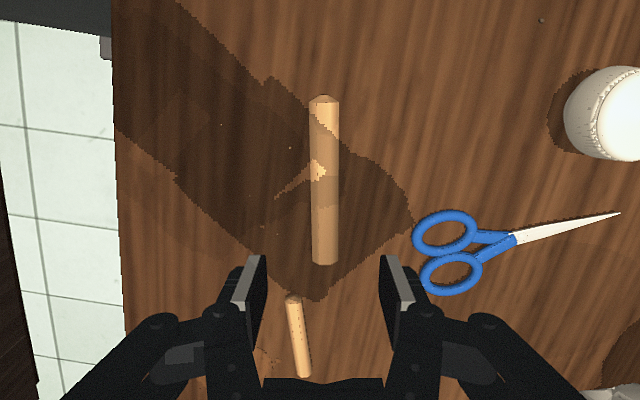

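Wrist view: the bar sits at (324,180), vertical, between the open fingers. It measures 138x21 mm at 99.2°, which fits. The small bar is at (298,335) and stays clear of the fingers. Now descend and grip.

Request:
{"name": "servo_tool", "arguments": {"deltas": [[[0.004, 0, 0.165], [0, 0, -0.002], 0.6], [[0.004, 0, 0.165], [0, 0, -0.002], 0.6], [[0.004, 0, 0.165], [0, 0, -0.002], 0.6], [[0.004, 0, 0.16], [0, 0, -0.002], 0.6], [[0, 0, 0], [0, 0, 0], 0.6], [[0, 0, 0], [0, 0, 0], 0.6]], "squeeze": 60}}

```text
time_s: 2.05
eef_pos: [484.2, -226.9, 5.6]
ee_rot: [0.001, 0.65, 0.76, -0.0]
force: [0.3, -0.9, -0.4]
grip_width: 0.602
grip_force: 0.0
```

Request:
{"name": "servo_tool", "arguments": {"deltas": [[[0, 0, 0], [0, 0, 0], 0.1], [[0, 0, 0], [0, 0, 0], 0.1], [[0, 0, 0], [0, 0, 0], 0.1], [[0, 0, 0], [0, 0, 0], 0.1], [[0, 0, 0], [0, 0, 0], 0.1], [[0, 0, 0], [0, 0, 0], 0.1]]}}

```text
time_s: 2.65
eef_pos: [485.0, -226.6, 6.2]
ee_rot: [0.002, 0.649, 0.761, -0.0]
force: [-1.2, -0.3, 9.0]
grip_width: 0.236
grip_force: 59.3
```

Request:
{"name": "servo_tool", "arguments": {"deltas": [[[0, 0, -0.1], [0, 0, 0], 0.1], [[0, 0, -0.2], [0, 0, 0], 0.1], [[0, 0, -0.2], [0, 0, 0], 0.1], [[0, 0, -0.2], [0, 0, 0], 0.1], [[0.1, 0, -0.2], [0, 0, 0], 0.1], [[0.15, 0, -0.15], [0, 0, 0.04], 0.1], [[0.2, 0, -0.1], [0, 0, 0.05], 0.1], [[0.2, 0, -0.1], [0, 0, 0], 0.1]]}}

```text
time_s: 3.45
eef_pos: [471.2, -95.4, 256.3]
ee_rot: [0.001, 0.702, 0.712, 0.0]
force: [1.2, -0.1, -0.2]
grip_width: 0.235
grip_force: 59.2
```

Request:
{"name": "servo_tool", "arguments": {"deltas": [[[0.2, 0, 0], [0, 0, 0], 0.1], [[0.2, 0, 0], [0, 0, 0], 0.1], [[0.2, 0, 0], [0, 0, 0], 0.1], [[0.1, 0, 0], [0, 0, 0], 0.1], [[0, 0, 0], [0, 0, 0], 0.1], [[0, 0, 0], [0, 0, 0], 0.1], [[0, 0, 0], [0, 0, 0], 0.1]]}}

```text
time_s: 4.15
eef_pos: [469.4, 42.5, 254.6]
ee_rot: [0.0, 0.701, 0.713, 0.0]
force: [-1.4, -0.1, -1.4]
grip_width: 0.239
grip_force: 59.2
```

```bash
python3 -c "
from h import *
s,b=snap('wrist','w2.png')
print(s)"
```

```text
{'time_s': 4.15, 'joints': array([-1.58835865e-01,  1.76032842e-01,  1.61144394e+00, -2.05750171e-04,
        1.35365143e+00, -1.75011554e-01]), 'dq': array([-0.00582013,  0.0060919 , -0.00017166, -0.00093065,  0.00106244,
        0.00265416]), 'tau': array([ 6.49115201e-01, -3.54466724e+01, -2.65014714e+01,  1.71410671e-02,
        8.98628554e-03, -3.52832634e-03]), 'eef_pos': array([469.43821798,  42.53362018, 254.57122763]), 'ee_rot': array([2.47455365e-04, 7.01348942e-01, 7.12818067e-01, 5.27864467e-05]), 'force': array([-1.37824248, -0.08785361, -1.38996875]), 'wrist_torque': array([-0.00610544,  0.0064926 , -0.02527143]), 'grip_force': 59.21564435586333, 'grip_width': 0.23893212781446793}
```

View pics/w2.png

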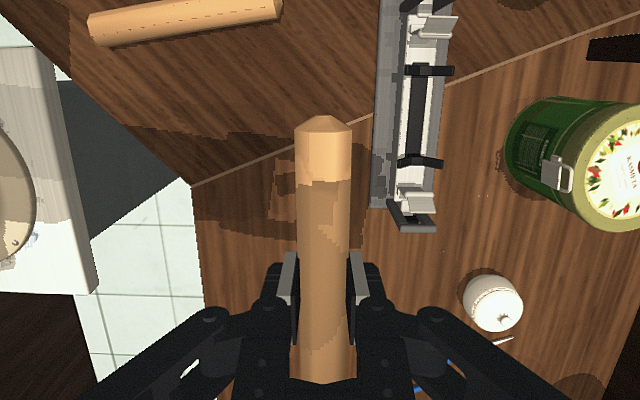

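Wrist view: the bar is held centrally, far end at row 115 and near end at row 383, col 323. The holder is at upper right (cols 372–455) with its top end cut off, and its saddles show at (430,70) and (420,160). I shift +y to see it whole and to triangulate.

Request:
{"name": "servo_tool", "arguments": {"deltas": [[[0.2, 0, 0], [0, 0, 0], 0.1], [[0.2, 0, 0], [0, 0, 0], 0.1], [[0, 0, 0], [0, 0, 0], 0.1], [[0, 0, 0], [0, 0, 0], 0.1], [[0, 0, 0], [0, 0, 0], 0.1]]}}

```text
time_s: 4.7
eef_pos: [468.2, 122.3, 254.3]
ee_rot: [0.0, 0.701, 0.713, -0.0]
force: [0.1, -0.4, -0.1]
grip_width: 0.237
grip_force: 59.2
```

```bash
python3 -c "
from h import *
s,b=snap('wrist','w3.png')
print(s['eef_pos'],s['ee_rot'])
np.save('w3.npy',s,allow_pickle=True)
cv2.imwrite('pics/w3c.png',cv2.resize(b[0:300,250:550],None,fx=2,fy=2,interpolation=2))"
```

```text
[468.215513   122.33111422 254.26898951] [ 6.95305787e-05  7.01433871e-01  7.12734525e-01 -1.27717118e-04]
```

View pics/w3c.png

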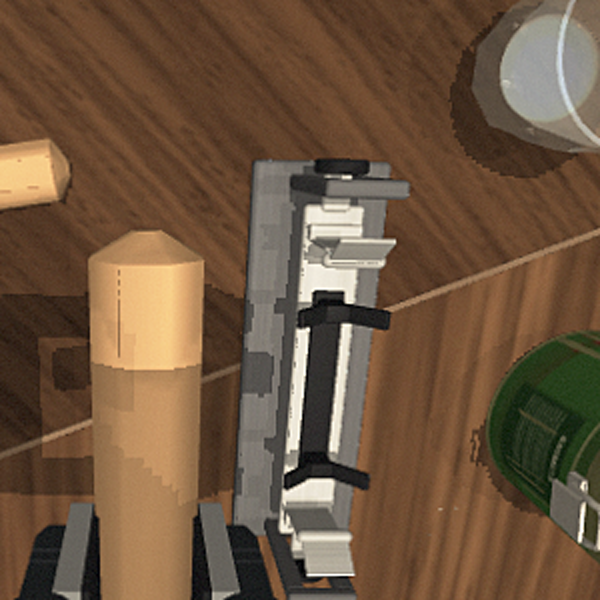

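```bash
cat > t.py <<'E'
from h import *
s3=dict(np.load('w3.npy',allow_pickle=True).item())
s2=dict(s3);s2['eef_pos']=np.array([469.438,42.534,254.571]);s2['ee_rot']=[2.47e-4,.701349,.712818,5.3e-5]
f=lambda c:(c[0]/2+250-.25,c[1]/2-.25)
P=plane('wrist',[f(c) for c in[(253,161),(388,163),(233,530),(251,200),(235,500)]],12,s3);print('base',P.round(1))
v=P[0]-P[2];print('yang',np.degrees(np.arctan2(v[1],v[0])),np.linalg.norm(v[:2]),np.linalg.norm(P[1]-P[0]))
# bar ends in tool frame
for h in(3,6,9,12):
    A=plane('wrist',[(323.5,115)],s3['eef_pos'][2]+h,s3)-s3['eef_pos'];B=plane('wrist',[(323,383)],s2['eef_pos'][2]+h,s2)-s2['eef_pos']
    print('bar',h,A.round(1),B.round(1),np.linalg.norm(A-B))
g3=cv2.imread('pics/w3.png');g2=cv2.imread('pics/w2.png')
for c in[(385,318),(365,480),(303,318),(290,480),(390,245),(345,545)]:
    u,v=[int(round(x)) for x in f(c)];r=9
    t=g3[v-r:v+r+1,u-r:u+r+1];m=cv2.matchTemplate(g2,t,cv2.TM_CCOEFF_NORMED);m[:, :u-40]=-1;m[:,u+30:]=-1;m[:max(0,v-130)]=-1;m[v-50:]=-1
    _,sc,_,k=cv2.minMaxLoc(m);q=(k[0]+r,k[1]+r)
    o1,d1=ray('wrist',[(u,v)],s3);o2,d2=ray('wrist',[q],s2)
    x=np.linalg.lstsq(np.c_[d1[0],-d2[0]],o2-o1,rcond=None)[0]
    X=o1+d1[0]*x[0];Y=o2+d2[0]*x[1];print((u,v),q,round(sc,2),((X+Y)/2).round(1),np.linalg.norm(X-Y).round(1))
E
python3 t.py
```

```text
base [[522.9 205.2  12. ]
 [594.6 206.   12. ]
 [524.8 -14.6  12. ]
 [523.  185.2  12. ]
 [524.7   6.4  12. ]]
yang 90.49164690237463 219.83339536007284 71.7680898215183
bar 3 [[-1.  70.5  3. ]] [[  1.2 -67.8   3. ]] 138.28498561177895
bar 6 [[-1.  70.8  6. ]] [[  1.1 -64.5   6. ]] 135.32419276533898
bar 9 [[-1.  71.1  9. ]] [[  1.  -61.3   9. ]] 132.3633999492671
bar 12 [[-1.  71.4 12. ]] [[  1. -58.  12.]] 129.40260716564768
(442, 159) (451, 71) 0.72 [581.6 135.3  72.2] 0.1
(432, 240) (440, 164) 0.9 [581.1  51.1  74.6] 0.4
(401, 159) (407, 72) 0.84 [543.4 133.4  67.4] 0.1
(395, 240) (400, 164) 0.87 [543.1  50.1  73.6] 0.6
(445, 122) (456, 18) 0.87 [569.7 173.7 103.3] 0.6
(422, 272) (430, 198) 0.98 [570.9  21.1  87.6] 0.0
```

Request:
{"name": "servo_tool", "arguments": {"deltas": [[[-0.05, 0.15, 0.1], [0, 0, 0], 0.1], [[-0.05, 0.15, 0.1], [0, 0, 0], 0.1], [[-0.05, 0.15, 0.1], [0, 0, 0.004], 0.1], [[0, 0, 0], [0, 0, 0], 0.1], [[0, 0, 0], [0, 0, 0], 0.1], [[0, 0, 0], [0, 0, 0], 0.1]]}}

```text
time_s: 5.35
eef_pos: [558.3, 94.7, 195.2]
ee_rot: [0.0, 0.703, 0.711, 0.0]
force: [-0.6, -0.4, 0.6]
grip_width: 0.241
grip_force: 59.3
```

```bash
python3 -c "
from h import *
s,b=snap('wrist','w4.png');_,t=snap('top','t4.png');_,c=snap('scene','s4.png')
print(s['eef_pos'],s['ee_rot'],s['force'])
np.save('w4.npy',s,allow_pickle=True)
z=lambda i,y,x:cv2.resize(i[y:y+100,x:x+133],(400,300),interpolation=2)
cv2.imwrite('pics/m4.png',np.vstack([cv2.resize(b[0:300,150:550],(800,600))[:600]])) 
cv2.imwrite('pics/n4.png',np.hstack([z(t,150,245),z(c,140,235)]))"
```

```text
[558.33187881  94.65079612 195.16942345] [3.96799534e-04 7.03381513e-01 7.10812310e-01 3.85929505e-04] [-0.60632695 -0.39684623  0.57009305]
```

View pics/m4.png

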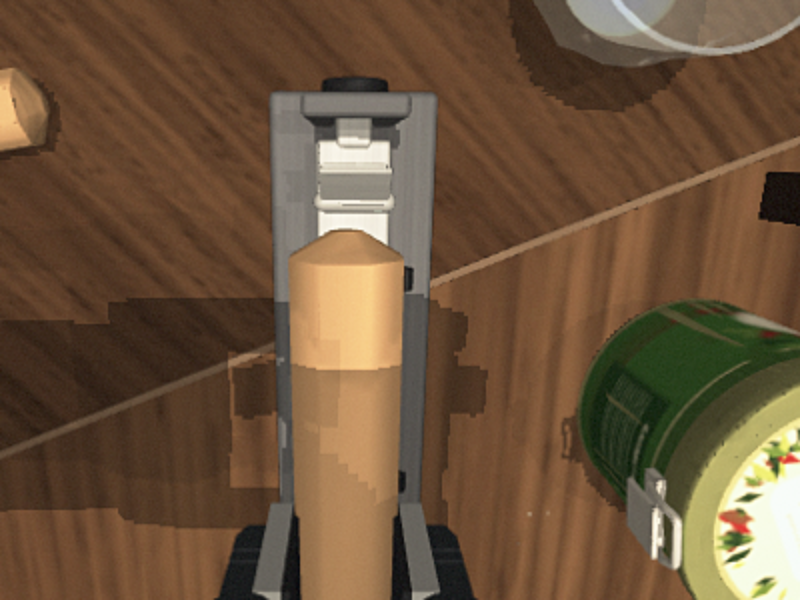

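View pics/n4.png

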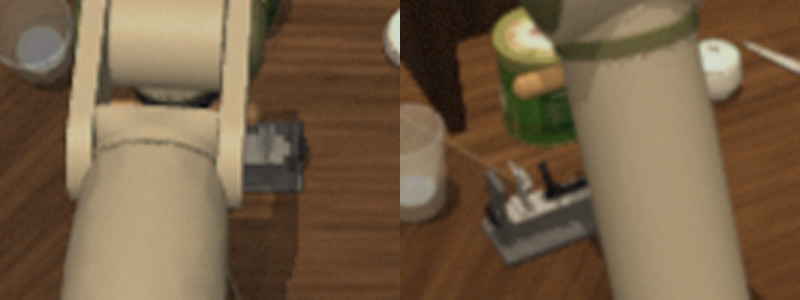

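Wrist view in the 2x crop: base far corners at (271,93) and (438,93), post (302–411,105), clip (316–392,205), bar tip (347,230). Top and scene are mostly blocked by the arm. I compute the offset from the wrist view.

```bash
python3 -c "
from h import *
s=dict(np.load('w4.npy',allow_pickle=True).item())
f=lambda c:(c[0]/2+150-.25,c[1]/2-.25)
def g(n,cs,z):
    P=plane('wrist',[f(c) for c in cs],z,s);print(n,P[:,:2].round(1).tolist(),P.mean(0).round(1))
g('base far',[(271,93),(438,93)],12)
g('base left',[(271,93),(281,450)],12);g('base right',[(438,93),(431,290),(425,420)],12)
g('post',[(302,97),(411,97)],94)
g('clip ridge',[(316,205),(392,205)],76)
g('clip top',[(320,198),(392,198)],95)
g('sadR',[(412,266),(405,475)],72)
g('bar tip',[(347,230)],201);g('bar sides',[(290,262),(404,262)],201);g('bar lo',[(300,598),(392,598)],201)
plan([560,92,120],90.4,3,s)
"
```

```text
base far [[524.5, 205.0], [597.0, 205.8]] [560.7 205.4  12. ]
base left [[524.5, 205.0], [525.9, 36.8]] [525.2 120.9  12. ]
base right [[597.0, 205.8], [598.0, 119.4], [598.3, 53.9]] [597.8 126.4  12. ]
post [[542.8, 197.4], [578.2, 197.8]] [560.5 197.6  94. ]
clip ridge [[546.6, 161.9], [574.3, 162.2]] [560.4 162.   76. ]
clip top [[548.7, 165.5], [573.0, 165.7]] [560.8 165.6  95. ]
sadR [[582.8, 139.5], [583.5, 52.1]] [583.2  95.8  72. ]
bar tip [[557.6, 165.5]] [557.6 165.5 201. ]
bar sides [[546.5, 159.2], [568.8, 159.5]] [557.7 159.4 201. ]
bar lo [[547.7, 81.9], [569.0, 82.1]] [558.3  82.  201. ]
now [558.3  94.7 195.2] yaw 90.6 tilt [ 0.0011 -0.    ] F [-0.6 -0.4  0.6] t 5.35 grip 0.24053282881618282 59.27889131940901
[[-0.004, 0.003, 0.125], [0, 0, np.float64(0.0007)], 'g']
[[-0.004, 0.003, 0.125], [0, 0, np.float64(0.0007)], 'g']
[[-0.004, 0.003, 0.125], [0, 0, np.float64(0.0007)], 'g']
```

Both share a yaw of about 90.5°. The holder line is at x≈561.5 and the bar at 558.2, so shift x by +3.3 and y by −2.4. Seat axis from the saddle and clip heights is about 70 mm, which puts the TCP near 65. I descend to TCP ≈95, then feel.

Request:
{"name": "servo_tool", "arguments": {"deltas": [[[-0.012, 0.017, 0.1], [0, 0, 0], 0.1], [[0, 0, 0.15], [0, 0, 0], 0.1], [[0, 0, 0.15], [0, 0, 0], 0.1], [[0, 0, 0.1], [0, 0, 0], 0.1], [[0, 0, 0], [0, 0, 0], 0.1], [[0, 0, 0], [0, 0, 0], 0.1], [[0, 0, 0], [0, 0, 0], 0.1]]}}

```text
time_s: 6.2
eef_pos: [562.7, 92.7, 96.1]
ee_rot: [0.001, 0.703, 0.711, 0.001]
force: [0.9, 0.5, -0.1]
grip_width: 0.237
grip_force: 59.3
```

```bash
python3 -c "
from h import *
s,b=snap('wrist','w5.png')
print(s['eef_pos'],s['ee_rot'],s['force'],s['time_s'])
np.save('w5.npy',s,allow_pickle=True)
cv2.imwrite('pics/m5.png',cv2.resize(b[0:300,150:550],(800,600)))"
```

```text
[562.73165636  92.65739737  96.05433849] [0.00108212 0.70312464 0.7110651  0.00099668] [ 0.85420678  0.47435787 -0.10036961] 6.2
```

View pics/m5.png

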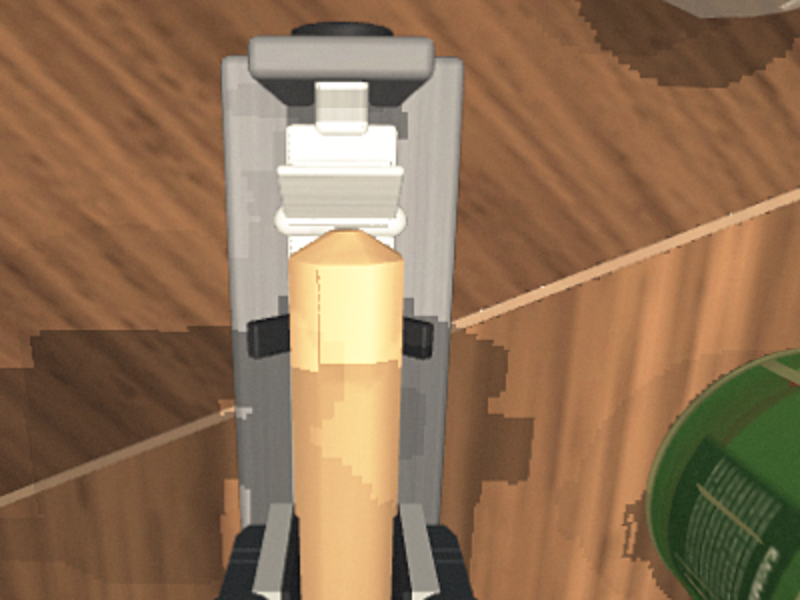

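Nearly centred: saddle centre col 340, clip 341, bar 346.5, so the bar is about 1.5 mm too far +x. Quick check along y.

```bash
python3 -c "
from h import *
s=dict(np.load('w5.npy',allow_pickle=True).item())
f=lambda c:(c[0]/2+150-.25,c[1]/2-.25)
def g(n,cs,z):
    P=plane('wrist',[f(c) for c in cs],z,s);print(n,P[:,:2].round(1).tolist(),P.mean(0).round(1))
g('base far',[(222,57),(463,57)],12)
g('clip ridge',[(276,222),(405,222)],76)
g('clip top',[(278,170),(404,170)],95)
g('sad',[(247,340),(433,340)],72)
g('bar tip',[(346,230)],102);g('bar sides',[(290,262),(403,262)],102)
"
```

```text
base far [[524.5, 205.1], [596.4, 206.0]] [560.4 205.6  12. ]
clip ridge [[545.8, 162.5], [575.3, 162.9]] [560.6 162.7  76. ]
clip top [[548.2, 174.3], [573.1, 174.6]] [560.6 174.5  95. ]
sad [[537.7, 133.6], [583.6, 134.2]] [560.7 133.9  72. ]
bar tip [[561.7, 163.5]] [561.7 163.5 102. ]
bar sides [[550.9, 157.2], [572.9, 157.5]] [561.9 157.4 102. ]
```

Request:
{"name": "servo_tool", "arguments": {"deltas": [[[-0.005, -0.0065, 0.02], [0, 0, 0], 0.1], [[0, 0, 0.02], [0, 0, 0], 0.1], [[0, 0, 0.015], [0, 0, 0], 0.1], [[0, 0, 0], [0, 0, 0], 0.1], [[0, 0, 0], [0, 0, 0], 0.1]]}}

```text
time_s: 6.75
eef_pos: [560.8, 91.7, 83.4]
ee_rot: [0.0, 0.703, 0.711, 0.0]
force: [0.4, 1.0, 1.7]
grip_width: 0.239
grip_force: 59.6
```

Request:
{"name": "servo_tool", "arguments": {"deltas": [[[0, 0, 0.01], [0, 0, 0], 0.1], [[0, 0, 0], [0, 0, 0], 0.1], [[0, 0, 0], [0, 0, 0], 0.1]]}}

```text
time_s: 7.05
eef_pos: [560.6, 91.5, 81.1]
ee_rot: [-0.0, 0.703, 0.711, -0.0]
force: [0.1, 0.8, 1.1]
grip_width: 0.235
grip_force: 59.6
```

Request:
{"name": "servo_tool", "arguments": {"deltas": [[[0, 0, 0.01], [0, 0, 0], 0.1], [[0, 0, 0], [0, 0, 0], 0.1], [[0, 0, 0], [0, 0, 0], 0.1]]}}

```text
time_s: 7.35
eef_pos: [560.7, 91.6, 79.1]
ee_rot: [0.0, 0.703, 0.711, 0.0]
force: [2.1, 0.9, -0.3]
grip_width: 0.237
grip_force: 59.3
```

Request:
{"name": "servo_tool", "arguments": {"deltas": [[[0, 0, 0.01], [0, 0, 0], 0.1], [[0, 0, 0], [0, 0, 0], 0.1], [[0, 0, 0], [0, 0, 0], 0.1]]}}

```text
time_s: 7.65
eef_pos: [560.6, 91.6, 76.9]
ee_rot: [-0.0, 0.703, 0.711, -0.0]
force: [1.5, 2.0, -2.3]
grip_width: 0.238
grip_force: 59.1
```

Request:
{"name": "servo_tool", "arguments": {"deltas": [[[0, 0, 0.007], [0, 0, 0], 0.1], [[0, 0, 0], [0, 0, 0], 0.1], [[0, 0, 0], [0, 0, 0], 0.1]]}}

```text
time_s: 7.95
eef_pos: [560.5, 91.6, 75.5]
ee_rot: [-0.0, 0.703, 0.711, -0.0]
force: [2.7, 1.2, -2.7]
grip_width: 0.235
grip_force: 59.0
```

Request:
{"name": "servo_tool", "arguments": {"deltas": [[[0, 0, 0.007], [0, 0, 0], 0.1], [[0, 0, 0], [0, 0, 0], 0.1], [[0, 0, 0], [0, 0, 0], 0.1]]}}

```text
time_s: 8.25
eef_pos: [560.2, 91.6, 74.1]
ee_rot: [-0.0, 0.703, 0.711, -0.0]
force: [-1.0, 1.6, -4.2]
grip_width: 0.239
grip_force: 59.1
```

Request:
{"name": "servo_tool", "arguments": {"deltas": [[[0, 0, 0.005], [0, 0, 0], 0.1], [[0, 0, 0], [0, 0, 0], 0.1], [[0, 0, 0], [0, 0, 0], 0.1]]}}

```text
time_s: 8.55
eef_pos: [560.6, 91.6, 73.2]
ee_rot: [-0.0, 0.703, 0.711, -0.0]
force: [1.5, 0.1, -5.4]
grip_width: 0.237
grip_force: 59.0
```

Request:
{"name": "servo_tool", "arguments": {"deltas": [[[0, 0, 0.005], [0, 0, 0], 0.1], [[0, 0, 0], [0, 0, 0], 0.1], [[0, 0, 0], [0, 0, 0], 0.1]]}}

```text
time_s: 8.85
eef_pos: [560.6, 91.6, 72.3]
ee_rot: [-0.0, 0.703, 0.711, -0.0]
force: [0.6, 1.4, -6.0]
grip_width: 0.234
grip_force: 58.9
```

```bash
python3 -c "
from h import *
s,b=snap('wrist','w6.png')
_,c=snap('scene','s6.png')
print(s['eef_pos'],s['force'],s['wrist_torque'],s['tau'],s['joints'])
np.save('w6.npy',s,allow_pickle=True)
cv2.imwrite('pics/m6.png',cv2.resize(b[0:260,200:460],(600,600),interpolation=2))"
```

```text
[560.60042676  91.57755658  72.27800992] [ 0.57123378  1.37799673 -6.02970859] [ 0.18046051 -0.20902953 -0.00680938] [-6.97444528e-01 -5.18815005e+01 -2.31303442e+01 -2.68188128e-01
  3.19629740e-01  4.06920549e-02] [-4.42640419e-02  5.74364890e-01  1.55013652e+00 -2.67268613e-05
  1.01730507e+00 -5.53518164e-02]
```

View pics/m6.png

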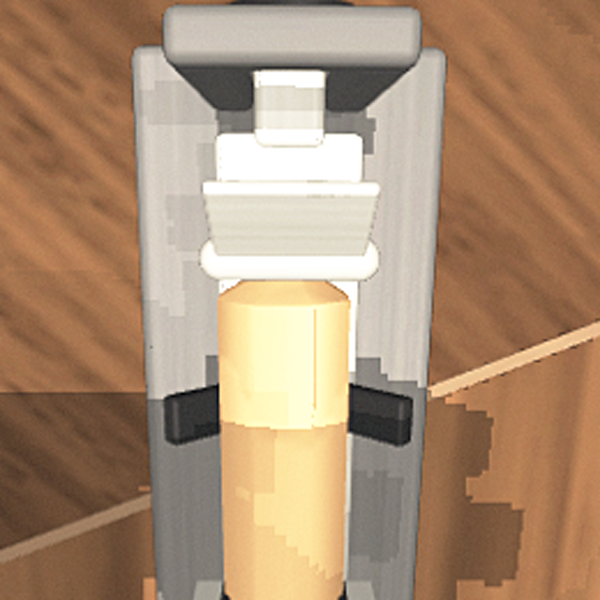

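The clip ridge (rows 240–280 of the crop) now hides the bar's tip, and the push has turned into a pull, so the clips are over the ends and drawing the bar down. I continue in 1 mm steps until it bottoms.

Request:
{"name": "servo_tool", "arguments": {"deltas": [[[0, 0, 0.005], [0, 0, 0], 0.1], [[0, 0, 0], [0, 0, 0], 0.1], [[0, 0, 0], [0, 0, 0], 0.1]]}}

```text
time_s: 9.25
eef_pos: [560.7, 91.6, 71.5]
ee_rot: [0.0, 0.703, 0.711, 0.0]
force: [0.7, 2.0, -4.7]
grip_width: 0.235
grip_force: 59.1
```

Request:
{"name": "servo_tool", "arguments": {"deltas": [[[0, 0, 0.005], [0, 0, 0], 0.1], [[0, 0, 0], [0, 0, 0], 0.1], [[0, 0, 0], [0, 0, 0], 0.1]]}}

```text
time_s: 9.55
eef_pos: [560.8, 91.6, 70.8]
ee_rot: [0.0, 0.703, 0.711, 0.0]
force: [-0.5, 2.0, 1.3]
grip_width: 0.239
grip_force: 59.7
```

Request:
{"name": "servo_tool", "arguments": {"deltas": [[[0, 0, 0.005], [0, 0, 0], 0.1], [[0, 0, 0], [0, 0, 0], 0.1], [[0, 0, 0], [0, 0, 0], 0.1]]}}

```text
time_s: 9.85
eef_pos: [560.8, 91.6, 69.9]
ee_rot: [0.0, 0.703, 0.711, 0.0]
force: [-1.1, 1.6, 5.1]
grip_width: 0.235
grip_force: 60.2
```

Past the snap: the pull has gone and the push now rises about 4–5 N/mm on the sprung saddles. I bed it one more millimetre, then release.

Request:
{"name": "servo_tool", "arguments": {"deltas": [[[0, 0, 0.005], [0, 0, 0], 0.1], [[0, 0, 0], [0, 0, 0], 0.1], [[0, 0, 0], [0, 0, 0], 0.1], [[0, 0, 0], [0, 0, 0], 0.1]]}}

```text
time_s: 10.25
eef_pos: [560.8, 91.6, 69.3]
ee_rot: [0.0, 0.703, 0.711, 0.0]
force: [-4.3, 2.3, 9.3]
grip_width: 0.235
grip_force: 60.7
```

Request:
{"name": "servo_tool", "arguments": {"deltas": [[[0, 0, -0.006], [0, 0, 0], 0.3], [[0, 0, 0], [0, 0, 0], 0.4], [[0, 0, 0], [0, 0, 0], 0.5], [[0, 0, 0], [0, 0, 0], 0.5], [[0, 0, 0], [0, 0, 0], 0.5]], "squeeze": 20}}

```text
time_s: 10.75
eef_pos: [560.6, 91.5, 69.5]
ee_rot: [-0.0, 0.703, 0.711, -0.0]
force: [1.2, -0.4, -0.4]
grip_width: 0.5
grip_force: 0.0
```

Request:
{"name": "servo_tool", "arguments": {"deltas": [[[0, 0, -0.05], [0, 0, 0], 0.5], [[0, 0, -0.1], [0, 0, 0], 0.5], [[0, 0, -0.15], [0, 0, 0], 0.5], [[0, 0, -0.2], [0, 0, 0], 0.5], [[0, 0, -0.1], [0, 0, 0], 0.5], [[0, 0, 0], [0, 0, 0], 0.5], [[0, 0, 0], [0, 0, 0], 0.5]]}}

```text
time_s: 11.45
eef_pos: [560.5, 91.6, 189.7]
ee_rot: [0.0, 0.703, 0.711, 0.0]
force: [0.5, 0.2, -1.0]
grip_width: 0.493
grip_force: 0.0
```

```bash
python3 -c "
from h import *
s,b=snap('wrist','w7.png')
print(s['eef_pos'],s['force'],s['time_s'])
np.save('w7.npy',s,allow_pickle=True)
cv2.imwrite('pics/m7.png',cv2.resize(b[0:300,150:550],(800,600)))"
```

```text
[560.45241736  91.59530931 189.67509044] [ 0.48998259  0.24259957 -0.95793458] 11.45
```

The fingers are off and clear. The picture allowance is used up, so I check the seated bar numerically.

```bash
python3 -c "
from h import *
s=dict(np.load('w7.npy',allow_pickle=True).item());b=cv2.imread('pics/w7.png')
m=cv2.inRange(cv2.cvtColor(b,cv2.COLOR_BGR2HSV),(8,70,140),(25,220,255))
m[:,:260]=0;m[:,390:]=0
n,l,st,ce=cv2.connectedComponentsWithStats(m)
for i in np.argsort(-st[:,4])[:4]:
    if i==0: continue
    print(st[i],ce[i])
    p=np.argwhere(l==i)[:,::-1]
    r=[(v,p[p[:,1]==v][:,0].min(),p[p[:,1]==v][:,0].max()+1) for v in np.linspace(p[:,1].min()+6,p[:,1].max()-6,7).astype(int)]
    for v,a,c in r:
        P=plane('wrist',[(a-.5,v),(c-.5,v)],75,s);print(v,P[0,:2].round(1),P[1,:2].round(1),'w',(P[1,0]-P[0,0]).round(1),'mid',P.mean(0)[:2].round(1))
"
```

```text
[ 308  102   31  171 4614] [322.43693108 181.82271348]
108 [548.5 155.1] [570.8 155.4] w 22.3 mid [559.7 155.2]
134 [549.2 136.4] [571.3 136.6] w 22.1 mid [560.3 136.5]
160 [549.2 116.8] [571.8 117.1] w 22.6 mid [560.5 117. ]
187 [549.2  95.5] [569.3  95.8] w 20.1 mid [559.2  95.6]
213 [549.2  73.9] [569.8  74.2] w 20.6 mid [559.5  74.1]
239 [549.9  51.2] [569.5  51.4] w 19.6 mid [559.7  51.3]
266 [549.9  26.1] [570.   26.4] w 20.1 mid [560.   26.2]
[364 128  26  15 101] [376.12871287 134.55445545]
134 [596.4 137. ] [603.  137.1] w 6.6 mid [599.7 137. ]
134 [596.4 137. ] [603.  137.1] w 6.6 mid [599.7 137. ]
134 [596.4 137. ] [603.  137.1] w 6.6 mid [599.7 137. ]
135 [594.9 136.2] [601.6 136.3] w 6.6 mid [598.3 136.3]
135 [594.9 136.2] [601.6 136.3] w 6.6 mid [598.3 136.3]
135 [594.9 136.2] [601.6 136.3] w 6.6 mid [598.3 136.3]
136 [592.8 135.5] [599.4 135.6] w 6.7 mid [596.1 135.5]
[265 177   9   4  19] [267.84210526 177.78947368]Traceback (most recent call last):
  File "<string>", line 11, in <module>
    r=[(v,p[p[:,1]==v][:,0].min(),p[p[:,1]==v][:,0].max()+1) for v in np.linspace(p[:,1].min()+6,p[:,1].max()-6,7).astype(int)]
          ~~~~~~~~~~~~~~~~~~~~~^^
    return umr_minimum(a, axis, None, out, keepdims, initial, where)
ValueError: zero-size array to reduction operation minimum which has no identity
```

```bash
python3 -c "
from h import *
print(ctrl.finish_job())"
```

```text
the job is handed in; nothing more can be done
None
```

The roller bar is in the holder and released, and the job is handed in: I felt the clips pull it down and the saddles take the load (about 9 N at most), and the last wrist picture measured it centred and in line with the holder, though I had no direct reading of the clip angles and no verdict came back.

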